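# Clamp a bar in the lever press and hold it

### The job

Get the aluminium bar clamped so that I can file its end: lay it flat across the anvil of the lever press, squarely under the ram, and let go of it. Then flip the safety catch right back off the lever's tail, and after that take the lever by its black grip and pull it down until the ram bears firmly on the bar. The lever springs back up, so finish while holding it down with the ram clamping the bar, and leave the file, the jar and the tape measure where they lie.

Things in the scene. Friction and masses are not known exactly. Their poses are not given: they have to be found in the camera images.
- press: Fixed green bench press. Origin on the table below the ram axis, z up; x points from the ram to the column (roughly world -y). Base plate 15 mm thick, x -70 to 115, y +-80 mm. Column x 50 to 100, y +-30 mm. Head above the anvil: x -30 to 100, y +-30, z 112 to 150 mm. The robot stands on its -y side, within 20 degrees; the lever grip is on its -x side.
- anvil (a point): Middle of the flat top of the steel anvil, 45 mm above the table, straight below the ram; axes as the press. Top: x +-30, y +-75 mm. Open towards -x, -y and +y. The bar goes in level from the -y side and lies along y, its middle within 65 mm of this point: with its middle 55 mm towards -y it rests steadily and its near end sticks out 55 mm past the anvil for the fingers.
- ram: Steel ram on the press's z axis: round foot 34 mm in diameter. Origin: centre of the foot's underside, 55 mm above the anvil at rest. Geared to the lever: it goes down 60 mm per rad and meets the 20 mm bar at lever value 0.58. Each newton down on the grip, beyond the spring, puts about 2.8 N on the bar; clamped firmly means over 10 N on the bar, so pull with 10 to 15 N in all.
- bar: Loose aluminium flat bar, 150 (its x) x 30 (y) x 20 mm (z), about 0.25 kg, origin at the centre of its underside. It lies flat on the bench to the left or the right of the press (the file lies on the other side), its x axis within about 25 degrees of world x.
- catch (a joint): Safety catch on top of the head: a 24 mm wide steel C hook over the lever's tail, hinged along press y at press x 80, z 150 mm. 0 = latched (starts 0 to 0.1 rad). Pushing its tab towards press +x flips it back; stop at 1.3 rad. Light friction, it stays where left. The lever is free from about 0.6; right back means over 0.8.
- catch_tab (a point): Middle of the catch's upright thumb tab, a plate 6 mm thick (x), 24 mm wide (y), reaching 18 mm above and below this point, 67 mm from the catch's hinge; at 0 rad at press x 80, y 0, z 217 mm. Free above and for 40 mm on its -x side. Just under it, z 187 to 199 mm, is the hook's nose, x 68 to 98 mm.
- lever (a joint): Hand lever on top of the head, turning about press y at press x 30, y 0, z 175 mm. 0 rad = at rest, arm 0.838 rad above level towards -x; grows as the grip is pulled down, stop 0.8. A spring returns it to 0: about 3 to 5 N at the grip all the way. The latched catch stops it at about 0.13 rad; do not force it.
- grip: Black round grip at the lever's end, 18 mm in diameter, 80 mm long, level along press y; origin at its middle, press y 50 mm, 170 mm from the lever's hinge line: press x -84, z 301 mm at rest; x -134, z 218 mm when the ram meets the bar. Can be pinched from above, fingers on its -x and +x sides; it turns easily between them.
- file: Bystander: hand file with wooden handle, 250 mm long along its x, up to 26 mm high, loose on the bench, on the other side from the bar.
- jar: Bystander: jar 60 mm in diameter, 90 mm high, beyond and left of the press.
- tape: Bystander: grey tape measure, a rounded block 70 x 65 x 36 mm, beyond and right of the press.
There are look-alikes about, which are no part of the job. Several things have the shape of the bar; the one meant has the colours described above.

How it is judged:
By the outcome, as a careful person would: the job done as asked, in the order asked, and still so for the second after the job is handed in, while the arm keeps its last pose, push and grip.
It also fails if it takes over 72 s, if anything falls off the work surface, if the arm or the gripper's body presses on something with over 40 N, if the wrist force passes 120 N, or if a joint passes its speed limit or range.

### The arm

A 6-joint arm with a two-finger parallel gripper is mounted at the origin on the work surface. World frame = base frame: x ahead of the robot, y to its left, z up, the work surface at z = 0. Lengths are in m, angles in rad, forces in N, time in s.
With the tool pointing down it reaches from about 0.35 to 0.775 m from the base axis. Payload 5.5 kg.
Tool frame: the origin (TCP) lies between the finger pads; the fingertips stand 11 mm ahead of it and the grasp point (between the pads) lies 8 mm behind it (tips_ahead is the distance from the TCP to the fingertips, in m); z points along the fingers, y is the line along which they close (so a half turn about z gives the same grasp; the last joint's range is limited). The gripper opens to 85 mm and grips with 20 to 120 N. Pads are 22 mm wide; open, the fingers measure 114 mm over their backs; the gripper's body (76 mm by 85 mm) begins 54 mm behind the grasp point. The pads swing forward as they close: fully open they stand 13 mm farther back than shut.
Start: joints at [1.095, 0.313, 0.046, 1.304, 0, 1.431], TCP at [0.19, 0.543, 0.242] pointing down, gripper open.
Joint ranges: [-2.76, 2.76], [-0.86, 1.69], [-1.03, 1.26], [-2.2, 2.34], [-1.47, 1.5], [-3.14, 3.14]. Speed limits (rad/s): [2.57, 2.57, 3.14, 3.14, 3.14, 3.14].

### API

Orientations are given as a unit quaternion [w, x, y, z].
In Python, from workcell import * gives the robot as it stands. The module is installed in compiled form; this text tells all that it offers.
- The arm moves only by the tool jog_arm, never from a script. Its argument "moves" is a list of rows, each an object with "fingers": the closure, from 0 (fully open) to 1 (shut); "slide": the shift along the tool's x, y, z in mm, a list of three; "angular": the turn, a rotation vector about the tool's x, y, z in degrees, a list of three. A call has 1 to 10 rows; each row is the pose to reach, as a shift and turn from the pose commanded when the call began, along the tool's axes at that moment; what a row does not reach only later rows make up. A row lasts 1/12 s, in which the tool goes at most 41.7 mm and 7.16 degrees, less where a joint would pass 70% of its speed; a pose out of reach is approached as far as the arm can. A call with a gripper value outside its range is refused whole. The fingers move at their own pace and stop on an object; "squeeze" is the grip in N (left out, the last holds). Time passes only in rows, so rows that repeat a pose let the fingers close. It gives the time, the measured TCP pose, the force, the opening and the grip force at its end, in the units of the state.
- get_state(): the state, without advancing time (a new reading comes with each control period).
- read_camera(name): name is "scene" or "top"; returns a dict with "color" (480x640x3 uint8, red, green, blue), "fovy" (degrees; the focal length in pixels is half the picture's height over the tangent of half this angle, whatever the lens; pixels are square), "cx", "cy" (the principal point, pixels), "D" ([k1, k2, p1, p2, k3] as OpenCV has them; the pictures are not rectified), "world_from_camera" (4x4, takes a point from camera to world coordinates). Camera axes: x right, y down, z forward; pixel columns grow to the right and rows downward; lengths in m; the calibration is good to about 2 mm. A picture is of the moment at which its call begins. There is no depth.
- hand_in(): hands the job in; it is judged then, once.
Trained networks look in a picture, given as the dict that the camera call returned (one of the last four; its "shot" number tells which), for a name from the list of things; names that differ only in an ending like _2 or _b are one class to them, and where a whole thing is asked for, a point or a joint stands for the part that bears it (a point fixed in the world has none). Each returns a list of dicts, best first, with "p" (0 to 1); they miss things now and then, are a little off and sometimes report something else, mostly with a low value. They report only what shows in the picture. A call takes as long as a camera call. They do not tell look-alikes from the thing itself.
- look_for(target, picture): "point" ([column, row] in pixels, amid what is visible of it).
- tip_of(target, picture): "point" ([column, row] in pixels: a listed point, or the origin of a listed thing).
The state is a dict: "clock": time; "joint_pos": joint angles; "qvel": joint speeds; "tau": joint torques, N m; "tcp_pos": TCP position; "orientation": TCP orientation; "wrist_force": force on the tool from outside, world axes, zero at the start; "ft_torque": the same for the moment, N m; "finger_gap": finger opening in m; "grip_force": force on a finger pad.
Only numpy, scipy, OpenCV 4.12 (cv2) and the standard library are available. Lean on these libraries where they do the work, as an engineer would, in place of code of your own. Each camera call takes 0.05 s, during which the arm holds its last target. There are 200 camera calls.

## Working session

There is one attempt and no reset: what is moved stays moved. The work goes in short steps, Python scripts to look and compute and a tool call to move; the robot and the scene stay as the last step left them, time stands still between calls to the robot, and variables do not carry over. Pictures are saved under pics/ and viewed, at most 10 in all, crops included, and the job is handed in when it is done.

Besides the shell and the picture viewer there is one more tool, called after "Emit:" by a JSON object that holds its "name" and its "arguments". jog_arm: Moves the arm, as the interface text tells. Its arguments: {"type":"object","properties":{"moves":{"type":"array","items":{"type":"object","properties":{"fingers":{"type":"number"},"slide":{"type":"array","items":{"type":"number"}},"angular":{"type":"array","items":{"type":"number"}}}}},"squeeze":{"type":"number"}},"required":["moves"]}

```bash
mkdir -p pics
cat > h.py <<'E'
from workcell import *
import numpy as np, cv2
from scipy.spatial.transform import Rotation as R
def cam(p):
    f=p["color"].shape[0]/2/np.tan(np.radians(p["fovy"])/2)
    return np.array([[f,0,p["cx"]],[0,f,p["cy"]],[0,0,1]]),np.array(p["D"],float),np.array(p["world_from_camera"])
def ray(p,px):
    K,D,T=cam(p); u=cv2.undistortPoints(np.array([[px]],float),K,D)[0,0]
    return T[:3,3],T[:3,:3]@np.array([u[0],u[1],1])
def at_z(p,px,z):
    o,d=ray(p,px); return o+d*(z-o[2])/d[2]
def tri(ps,pxs):
    A=np.zeros((3,3));b=np.zeros(3);L=[]
    for p,x in zip(ps,pxs):
        o,d=ray(p,x);d=d/np.linalg.norm(d);M=np.eye(3)-np.outer(d,d);A+=M;b+=M@o;L.append((M,o))
    X=np.linalg.solve(A,b); return X,[round(float(np.linalg.norm(M@(X-o)))*1000,1) for M,o in L]
def proj(p,X):
    K,D,T=cam(p);Ti=np.linalg.inv(T)
    return cv2.projectPoints(np.atleast_2d(X).astype(float),cv2.Rodrigues(Ti[:3,:3])[0],Ti[:3,3],K,D)[0][:,0]
def save(p,n): cv2.imwrite("pics/"+n,p["color"][:,:,::-1])
def Rt(q): return R.from_quat([q[1],q[2],q[3],q[0]])
E
python3 - <<'E'
from h import *
np.set_printoptions(precision=4,suppress=True)
s=get_state();print({k:np.round(v,3) for k,v in s.items()})
ps={}
for n in("scene","top"):
    p=ps[n]=read_camera(n);save(p,n+"0.png");print(n,p["fovy"],p["world_from_camera"].tolist())
    for t in("bar","anvil","ram","catch_tab","grip","file","press","jar","tape"):
        print(t,[(np.round(r["point"],1).tolist(),round(r["p"],2)) for r in tip_of(t,p)[:3]],[(np.round(r["point"],1).tolist(),round(r["p"],2)) for r in (look_for(t,p)[:3] if t=="bar" else [])])
E
```

```text
{'clock': np.float64(0.0), 'joint_pos': array([ 1.095,  0.314,  0.045,  1.304, -0.   ,  1.431]), 'qvel': array([-0.002,  0.   ,  0.001, -0.   , -0.   ,  0.001]), 'tau': array([  0.001, -48.062,  29.853,   0.019,  -0.   ,  -0.   ]), 'tcp_pos': array([0.189, 0.542, 0.241]), 'orientation': array([-0.   ,  0.167,  0.986, -0.001]), 'wrist_force': array([ 0.035,  0.154, -0.194]), 'ft_torque': array([-0.013, -0.01 ,  0.009]), 'grip_force': np.float64(0.0), 'finger_gap': np.float64(0.085)}
scene 44.52244583608761 [[-0.6043620839177223, 0.4712604486148039, -0.6423862242405276, 1.3210727775999669], [0.7966339865282647, 0.3685726708240147, -0.47909130427272106, 0.6440807224465723], [0.010989223389871672, -0.8012913177446926, -0.5981734372874319, 0.9454464416271046], [0.0, 0.0, 0.0, 1.0]]
bar [([422.3, 286.7], 0.93), ([469.2, 385.7], 0.9), ([413.6, 347.6], 0.57)] [([470.9, 389.1], 0.74), ([413.4, 345.8], 0.56)]
anvil [([317.2, 313.7], 0.98)] []
ram [([337.1, 248.2], 0.55)] []
catch_tab [([285.8, 240.7], 0.88)] []
grip [([337.0, 250.1], 0.71)] []
file [([231.7, 253.1], 0.61)] []
press [([314.2, 332.4], 0.62)] []
jar [([340.2, 417.2], 0.55), ([312.8, 330.5], 0.24), ([338.4, 249.1], 0.18)] []
tape [([165.8, 309.1], 0.81)] []
top 43.45732122168815 [[0.02136165830297494, -0.9815271141435007, 0.19012680967101409, 0.25415843027925367], [-0.9997176247035386, -0.02295065765909069, -0.006159396896579234, 0.06676331859744294], [0.01040915038133839, -0.1899415476249109, -0.9817402192404018, 1.49507351151404], [0.0, 0.0, 0.0, 1.0]]
bar [([230.5, 264.4], 0.84), ([270.0, 341.7], 0.82), ([167.4, 250.3], 0.69)] [([230.1, 261.6], 0.96), ([166.5, 248.2], 0.57), ([269.3, 342.3], 0.57)]
anvil [([315.1, 228.9], 0.78)] []
ram [] []
catch_tab [([351.7, 208.7], 0.49)] []
grip [([277.0, 173.2], 0.84)] []
file [([448.0, 260.3], 0.56)] []
press [([314.7, 233.6], 0.95)] []
jar [([241.5, 171.5], 0.8)] []
tape [([438.5, 169.4], 0.93)] []
```

View pics/scene0.png

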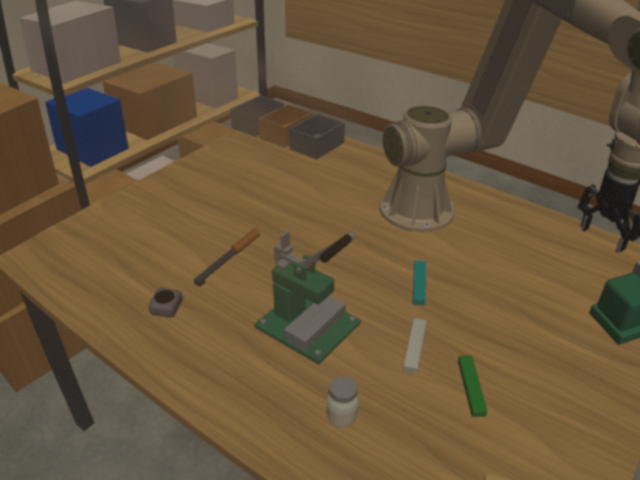

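View pics/top0.png

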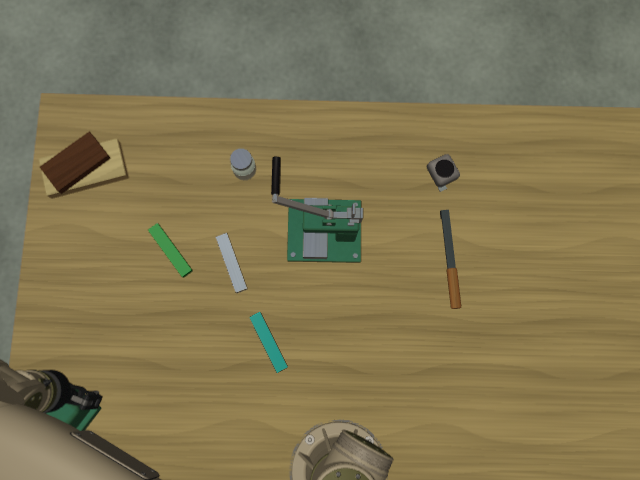

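The scene picture shows the grey aluminium bar at about (415,346), which is (231,263) in the top view. The green and teal bars are look-alikes. The press is at top (325,230), with its grip at (277,175) to the left and the catch at (355,213).

```bash
cat > m.py <<'E'
from h import *
np.set_printoptions(precision=4,suppress=True)
ps={n:read_camera(n) for n in("top","scene")}; t,c=ps["top"],ps["scene"]
def blob(p,mask,seed):
    n,l,st,ce=cv2.connectedComponentsWithStats(mask.astype(np.uint8),connectivity=4)
    k=l[int(seed[1]),int(seed[0])]; return l==k
def bar(p,seed,z=.02):
    im=p["color"].astype(int); hsv=cv2.cvtColor(p["color"],cv2.COLOR_RGB2HSV)
    m=blob(p,(hsv[...,1]<60)&(hsv[...,2]>90),seed); v,u=np.nonzero(m)
    # contour to world at z
    cn=max(cv2.findContours(m.astype(np.uint8),cv2.RETR_EXTERNAL,cv2.CHAIN_APPROX_NONE)[0],key=cv2.contourArea)[:,0]
    W=np.array([at_z(p,x,z)[:2] for x in cn]); (ctr,sz,ang)=cv2.minAreaRect((W*1000).astype(np.float32))
    return len(u),ctr,sz,ang
print("bar top",bar(t,(231,263)));print("bar scene",bar(c,(415,340)))
X,e=tri([t,c],[[r for r in tip_of("bar",t) if abs(r["point"][0]-230)<15][0]["point"],[r for r in tip_of("bar",c) if abs(r["point"][1]-347)<15 and abs(r["point"][0]-414)<15][0]["point"]]);print("bar tri",X,e)
for n in("anvil","catch_tab","press","grip"):
    a,b=tip_of(n,t),tip_of(n,c)
    if a and b: print(n,*tri([t,c],[a[0]["point"],b[0]["point"]]))
# press base: green hull
hsv=cv2.cvtColor(t["color"],cv2.COLOR_RGB2HSV)
m=blob(t,(hsv[...,0]>55)&(hsv[...,0]<90)&(hsv[...,1]>80),(295,240))
cn=max(cv2.findContours(m.astype(np.uint8),cv2.RETR_EXTERNAL,cv2.CHAIN_APPROX_NONE)[0],key=cv2.contourArea)[:,0]
W=np.array([at_z(t,x,.015)[:2] for x in cn])*1000; print("base",cv2.minAreaRect(W.astype(np.float32)))
pts=cv2.boxPoints(cv2.minAreaRect(W.astype(np.float32)));print(pts)
E
python3 m.py
```

```text
bar top (744, (485.3526306152344, 273.4881896972656), (150.01092529296875, 30.528108596801758), 22.255430221557617)
bar scene (684, (492.38897705078125, 278.41265869140625), (160.93353271484375, 28.00807762145996), 22.360597610473633)Traceback (most recent call last):
  File "m.py", line 15, in <module>
    X,e=tri([t,c],[[r for r in tip_of("bar",t) if abs(r["point"][0]-230)<15][0]["point"],[r for r in tip_of("bar",c) if abs(r["point"][1]-347)<15 and abs(r["point"][0]-414)<15][0]["point"]]);print("bar tri",X,e)
                   ~~~~~~~~~~~~~~~~~~~~~~~~~~~~~~~~~~~~~~~~~~~~~~~~~~~~~~~~~^^^
IndexError: list index out of range
```

```bash
sed -i 's/^X,e=tri.*$/sel=lambda p,q:min(tip_of("bar",p)+look_for("bar",p),key=lambda r:np.hypot(*(np.array(r["point"])-q)))["point"]\nprint("bar tri",*tri([t,c],[sel(t,(230,264)),sel(c,(414,347))]))/' m.py; python3 m.py
```

```text
bar top (743, (485.3526306152344, 273.4881896972656), (150.01092529296875, 30.528108596801758), 22.255430221557617)
bar scene (682, (492.148193359375, 278.29595947265625), (160.4156036376953, 27.989484786987305), 22.314613342285156)
bar tri [0.4876 0.2733 0.0015] [2.6, 2.6]
catch_tab [ 0.5768 -0.0147  0.2169] [4.9, 4.9]
press [ 0.5742  0.0659 -0.004 ] [0.7, 0.7]
grip [0.6223 0.1505 0.301 ] [3.3, 3.3]
base ((561.0505981445312, 44.00602722167969), (133.35610961914062, 182.2886505126953), 0.001596646150574088)
[[494.37   135.1485]
 [494.3751 -47.1402]
 [627.7312 -47.1364]
 [627.7261 135.1522]]
```

```bash
cat >> h.py <<'E'
def go(p,yaw_y,s=None):
    "slide mm / angular deg for TCP at p (m), tool z down, tool y at yaw_y deg (mod 180)"
    s=s or get_state(); r=Rt(s["orientation"]); y=np.radians(yaw_y)
    T=R.from_matrix(np.c_[[np.sin(y),-np.cos(y),0],[np.cos(y),np.sin(y),0],[0,0,-1]]) 
    c=[T,T*R.from_euler('z',180,degrees=True)]; c=[(r.inv()*k).as_rotvec(degrees=True) for k in c]
    print("slide",np.round(r.inv().apply(np.array(p)-s["tcp_pos"])*1000,1),"ang",np.round(min(c,key=np.linalg.norm),1))
E
cat > y.py <<'E'
from m import *
hull=W
L=lambda sel,i:np.degrees(np.arctan(np.polyfit(hull[sel][:,1-i],hull[sel][:,i],1)[0]))
near=(hull[:,0]<505)&(hull[:,1]>-35)&(hull[:,1]<125); left=(hull[:,1]>128)&(hull[:,0]>505)&(hull[:,0]<600); right=(hull[:,1]<-40)&(hull[:,0]>505)&(hull[:,0]<560)
for n,s,i in(("near",near,0),("left",left,1),("right",right,1)): print(n,s.sum(),L(s,i),np.median(hull[s][:,i]))
go((.439,.2545,.10),112.25)
E
python3 y.py | tail -4
```

```text
[627.7261 135.1522]]
near 65 -0.07385186072264548 495.3505180813761
left 37 1.3013075404428855 133.72264141922022
right 22 0.47037276907958087 -46.86017060047437Traceback (most recent call last):
  File "y.py", line 6, in <module>
    go((.439,.2545,.10),112.25)
    ~~^^^^^^^^^^^^^^^^^^^^^^^^^
  File "h.py", line 25, in go
    T=R.from_matrix(np.c_[[np.sin(y),-np.cos(y),0],[np.cos(y),np.sin(y),0],[0,0,-1]])
  File "scipy/spatial/transform/_rotation.pyx", line 1143, in scipy.spatial.transform._rotation.Rotation.from_matrix
ValueError: Non-positive determinant (left-handed or null coordinate frame) in rotation matrix 0: [[ 0.9255 -0.3786  0.    ]
 [ 0.3786  0.9255  0.    ]
 [ 0.      0.     -1.    ]].
```

```bash
sed -i 's/\[np.sin(y),-np.cos(y),0\]/[-np.sin(y),np.cos(y),0]/' h.py; python3 -c "
from h import *
go((.439,.2545,.10),112.25)"
```

```text
slide [-330.6 -190.1  142.3] ang [  0.    0.  -41.5]
```

Emit:
{"name": "jog_arm", "arguments": {"moves": [{"fingers": 0.3, "slide": [-331, -190, 142], "angular": [0, 0, -41.5]}, {"fingers": 0.3, "slide": [-331, -190, 142], "angular": [0, 0, -41.5]}, {"fingers": 0.3, "slide": [-331, -190, 142], "angular": [0, 0, -41.5]}, {"fingers": 0.3, "slide": [-331, -190, 142], "angular": [0, 0, -41.5]}, {"fingers": 0.3, "slide": [-331, -190, 142], "angular": [0, 0, -41.5]}, {"fingers": 0.3, "slide": [-331, -190, 142], "angular": [0, 0, -41.5]}, {"fingers": 0.3, "slide": [-331, -190, 142], "angular": [0, 0, -41.5]}, {"fingers": 0.3, "slide": [-331, -190, 142], "angular": [0, 0, -41.5]}, {"fingers": 0.3, "slide": [-331, -190, 142], "angular": [0, 0, -41.5]}, {"fingers": 0.3, "slide": [-331, -190, 142], "angular": [0, 0, -41.5]}], "squeeze": 60}}

```text
clock: 3.48
tcp_pos: [0.4353, 0.259, 0.103]
orientation: [0.001, -0.193, 0.981, 0.0]
wrist_force: [0.9, 0.8, -0.5]
finger_gap: 0.0594
grip_force: 0.0
```

```bash
python3 -c "
from h import *
s=get_state();print(s['clock'],s['tcp_pos'],s['finger_gap'])
go((.439,.2545,.013),112.25)
p=read_camera('scene');cv2.imwrite('pics/s1.png',cv2.resize(p['color'][220:440,280:560,::-1],None,fx=2.5,fy=2.5))"
```

```text
3.4833 [0.43529238 0.2590295  0.10297545] 0.059413202046183236
slide [-1.6 -5.6 90. ] ang [0.  0.1 0. ]
```

Emit:
{"name": "jog_arm", "arguments": {"moves": [{"fingers": 0.3, "slide": [-1.5, -5.5, 30], "angular": [0, 0, 0]}, {"fingers": 0.3, "slide": [-1.5, -5.5, 60], "angular": [0, 0, 0]}, {"fingers": 0.3, "slide": [-1.5, -5.5, 80], "angular": [0, 0, 0]}, {"fingers": 0.3, "slide": [-1.5, -5.5, 88], "angular": [0, 0, 0]}, {"fingers": 0.3, "slide": [-1.5, -5.5, 88], "angular": [0, 0, 0]}, {"fingers": 0.3, "slide": [-1.5, -5.5, 88], "angular": [0, 0, 0]}]}}

```text
clock: 4.03
tcp_pos: [0.4377, 0.2563, 0.0157]
orientation: [-0.0, -0.193, 0.981, 0.0]
wrist_force: [-0.3, -0.4, 0.7]
finger_gap: 0.0597
grip_force: 0.0
```

```bash
python3 -c "
from h import *
s=get_state();print(s['tcp_pos'],s['wrist_force'])
p=read_camera('scene');cv2.imwrite('pics/s2.png',cv2.resize(p['color'][220:440,320:600,::-1],None,fx=2.5,fy=2.5))"
```

```text
[0.43771474 0.25632967 0.01567203] [-0.30662965 -0.40301905  0.74790406]
```

View pics/s2.png

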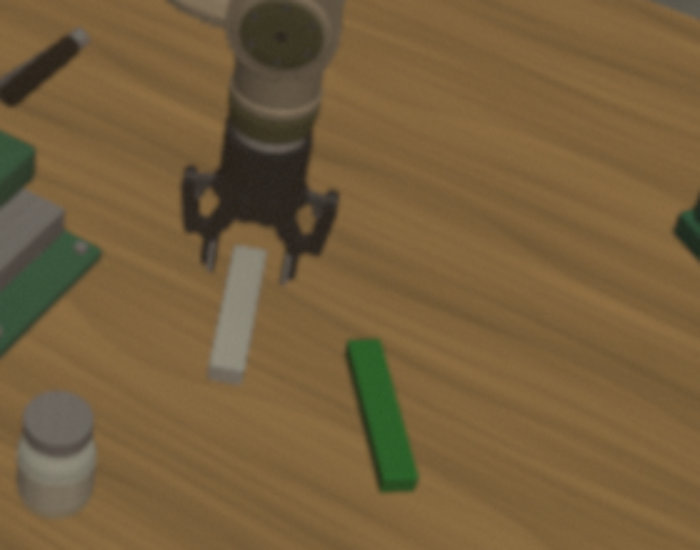

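The fingers, with tips at (210,268) and (288,280), straddle the bar's near end at (248,250), and the bar is about centred between them. Closing now.

Emit:
{"name": "jog_arm", "arguments": {"moves": [{"fingers": 0.9, "slide": [0, 0, 1], "angular": [0, 0, 0]}, {"fingers": 0.9, "slide": [0, 0, 1], "angular": [0, 0, 0]}, {"fingers": 0.9, "slide": [0, 0, 1], "angular": [0, 0, 0]}, {"fingers": 0.9, "slide": [0, 0, 1], "angular": [0, 0, 0]}, {"fingers": 0.9, "slide": [0, 0, 1], "angular": [0, 0, 0]}, {"fingers": 0.9, "slide": [0, 0, 1], "angular": [0, 0, 0]}, {"fingers": 0.9, "slide": [0, 0, 1], "angular": [0, 0, 0]}, {"fingers": 0.9, "slide": [0, 0, 1], "angular": [0, 0, 0]}], "squeeze": 70}}

```text
clock: 4.75
tcp_pos: [0.4387, 0.2565, 0.0159]
orientation: [0.001, -0.193, 0.981, 0.0]
wrist_force: [-0.8, -0.5, 5.9]
finger_gap: 0.0283
grip_force: 69.9
```

Emit:
{"name": "jog_arm", "arguments": {"moves": [{"fingers": 0.9, "slide": [0, 0, -20], "angular": [0, 0, 0]}, {"fingers": 0.9, "slide": [0, 0, -45], "angular": [0, 0, 0]}, {"fingers": 0.9, "slide": [0, 0, -58], "angular": [0, 0, 0]}, {"fingers": 0.9, "slide": [0, 0, -58], "angular": [0, 0, 0]}, {"fingers": 0.9, "slide": [0, 0, -58], "angular": [0, 0, 0]}]}}

```text
clock: 5.17
tcp_pos: [0.4381, 0.2563, 0.0729]
orientation: [0.001, -0.193, 0.981, 0.0]
wrist_force: [-0.4, -0.0, -3.1]
finger_gap: 0.0284
grip_force: 69.9
```

```bash
cat > b.py <<'E'
from h import *
np.set_printoptions(precision=1,suppress=True)
# end corners of the held bar, top face: measure rect in the top view for an assumed height
s=get_state();print(s['clock'],s['tcp_pos']*1000,s['finger_gap'],s['wrist_force'])
t=read_camera('top');c=read_camera('scene')
for p,n in((t,'t'),(c,'s')): save(p,n+"3.png")
cv2.imwrite('pics/both3.png',np.vstack([cv2.resize(p['color'][a:a+140,b:b+280,::-1],None,fx=2,fy=2) for p,a,b in((t,170,160),(c,250,280))]))
go((.467,.066,.0745),90.5)
E
python3 b.py
```

```text
5.1667 [438.1 256.3  72.9] 0.028390240501780597 [-0.4 -0.  -3.1]
slide [  43.8 -187.    -3.1] ang [-0.  -0.1 21.8]
```

View pics/both3.png

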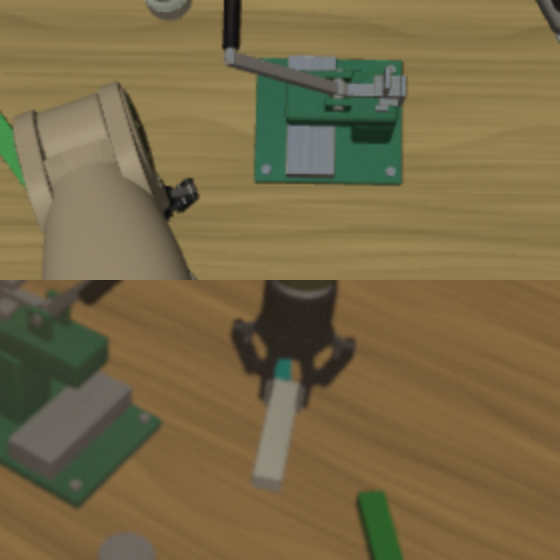

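The bar is held level at composite (280,430), pointing away from the gripper. The press is clear and the anvil is visible at (75,425).

Emit:
{"name": "jog_arm", "arguments": {"moves": [{"fingers": 0.9, "slide": [4, -15, -5], "angular": [0, 0, 4]}, {"fingers": 0.9, "slide": [9, -40, -5], "angular": [0, 0, 9]}, {"fingers": 0.9, "slide": [15, -67, -5], "angular": [0, 0, 14]}, {"fingers": 0.9, "slide": [22, -94, -5], "angular": [0, 0, 18]}, {"fingers": 0.9, "slide": [28, -121, -5], "angular": [0, 0, 21.8]}, {"fingers": 0.9, "slide": [35, -148, -5], "angular": [0, 0, 21.8]}, {"fingers": 0.9, "slide": [40, -172, -5], "angular": [0, 0, 21.8]}, {"fingers": 0.9, "slide": [44, -187, -5], "angular": [0, 0, 21.8]}, {"fingers": 0.9, "slide": [44, -187, -5], "angular": [0, 0, 21.8]}, {"fingers": 0.9, "slide": [44, -187, -5], "angular": [0, 0, 21.8]}]}}

```text
clock: 6.1
tcp_pos: [0.4668, 0.0657, 0.076]
orientation: [-0.001, -0.003, 1.0, 0.0]
wrist_force: [-0.4, 0.4, -3.1]
finger_gap: 0.0284
grip_force: 70.0
```

```bash
cat > b.py <<'E'
from h import *
import sys
np.set_printoptions(precision=1,suppress=True)
s=get_state();print(s['clock'],s['tcp_pos']*1000,s['finger_gap'],s['wrist_force'])
go((.467,.066,.062),90.5)
t=read_camera('top');c=read_camera('scene')
cv2.imwrite('pics/%s.png'%sys.argv[1],np.vstack([cv2.resize(p['color'][a:a+140,b:b+200,::-1],None,fx=2.1,fy=2.1,interpolation=cv2.INTER_CUBIC) for p,a,b in((t,160,230),(c,230,240))]))
E
python3 b.py b4
```

```text
6.1 [466.8  65.7  76. ] 0.02835068683352121 [-0.4  0.4 -3.1]
slide [-0.2  0.3 14. ] ang [ 0.  -0.1 -0.2]
```

View pics/b4.png

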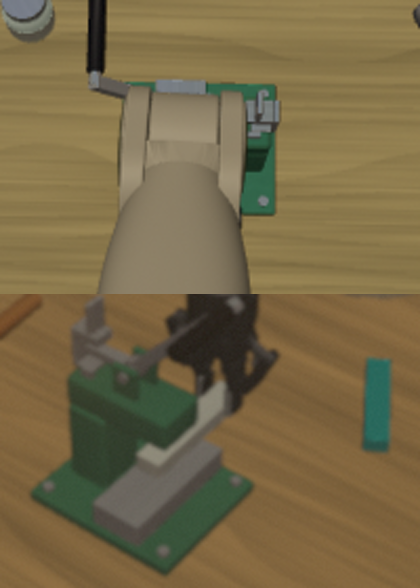

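The bar (composite 185,430) is over the anvil and under the head. Lowering it.

Emit:
{"name": "jog_arm", "arguments": {"moves": [{"fingers": 0.9, "slide": [0, 0, 5]}, {"fingers": 0.9, "slide": [0, 0, 9]}, {"fingers": 0.9, "slide": [0, 0, 12]}, {"fingers": 0.9, "slide": [0, 0, 13.5]}, {"fingers": 0.9, "slide": [0, 0, 15]}, {"fingers": 0.9, "slide": [0, 0, 15]}]}}

```text
schema error: expected keys fingers, slide, angular
```

Emit:
{"name": "jog_arm", "arguments": {"moves": [{"fingers": 0.9, "slide": [0, 0, 5], "angular": [0, 0, 0]}, {"fingers": 0.9, "slide": [0, 0, 9], "angular": [0, 0, 0]}, {"fingers": 0.9, "slide": [0, 0, 12], "angular": [0, 0, 0]}, {"fingers": 0.9, "slide": [0, 0, 13.5], "angular": [0, 0, 0]}, {"fingers": 0.9, "slide": [0, 0, 15], "angular": [0, 0, 0]}, {"fingers": 0.9, "slide": [0, 0, 15], "angular": [0, 0, 0]}]}}

```text
clock: 6.7
tcp_pos: [0.4676, 0.0666, 0.0619]
orientation: [-0.0, -0.004, 1.0, 0.0]
wrist_force: [0.0, -0.4, -3.0]
finger_gap: 0.0283
grip_force: 70.1
```

Emit:
{"name": "jog_arm", "arguments": {"moves": [{"fingers": 0.9, "slide": [0, 0, 1], "angular": [0, 0, 0]}, {"fingers": 0.9, "slide": [0, 0, 2], "angular": [0, 0, 0]}, {"fingers": 0.9, "slide": [0, 0, 2], "angular": [0, 0, 0]}]}}

```text
clock: 6.95
tcp_pos: [0.4679, 0.0664, 0.0609]
orientation: [0.0, -0.004, 1.0, 0.0]
wrist_force: [-1.7, 0.5, 2.5]
finger_gap: 0.0282
grip_force: 70.6
```

Emit:
{"name": "jog_arm", "arguments": {"moves": [{"fingers": 0.4, "slide": [0, 0, 1], "angular": [0, 0, 0]}, {"fingers": 0.4, "slide": [0, 0, 1], "angular": [0, 0, 0]}, {"fingers": 0.4, "slide": [0, 0, 1], "angular": [0, 0, 0]}, {"fingers": 0.4, "slide": [0, 0, 1], "angular": [0, 0, 0]}, {"fingers": 0.4, "slide": [0, 0, -15], "angular": [0, 0, 0]}, {"fingers": 0.4, "slide": [0, 0, -50], "angular": [0, 0, 0]}, {"fingers": 0.4, "slide": [0, 0, -90], "angular": [0, 0, 0]}, {"fingers": 1, "slide": [0, 0, -130], "angular": [0, 0, 0]}, {"fingers": 1, "slide": [0, 0, -170], "angular": [0, 0, 0]}, {"fingers": 1, "slide": [0, 0, -210], "angular": [0, 0, 0]}]}}

```text
clock: 7.78
tcp_pos: [0.4674, 0.0663, 0.2724]
orientation: [0.0, -0.004, 1.0, 0.0]
wrist_force: [0.6, 0.3, -0.2]
finger_gap: 0.0154
grip_force: 0.0
```

Emit:
{"name": "jog_arm", "arguments": {"moves": [{"fingers": 1, "slide": [0, 0, -260], "angular": [0, 0, 0]}, {"fingers": 1, "slide": [0, 0, -260], "angular": [0, 0, 0]}, {"fingers": 1, "slide": [0, 0, -260], "angular": [0, 0, 0]}, {"fingers": 1, "slide": [0, 0, -260], "angular": [0, 0, 0]}, {"fingers": 1, "slide": [0, 0, -260], "angular": [0, 0, 0]}, {"fingers": 1, "slide": [0, 0, -260], "angular": [0, 0, 0]}]}}

```text
clock: 8.28
tcp_pos: [0.4671, 0.0662, 0.5226]
orientation: [0.001, -0.004, 1.0, -0.0]
wrist_force: [2.1, -1.4, 1.1]
finger_gap: -0.0002
grip_force: 0.0
```

Run:
```python
from h import *
import os
np.set_printoptions(precision=4,suppress=True)
t=read_camera('top');c=read_camera('scene')
cv2.imwrite('pics/b5.png',np.vstack([cv2.resize(p['color'][a:a+140,b:b+200,::-1],None,fx=2.1,fy=2.1,interpolation=cv2.INTER_CUBIC) for p,a,b in((t,160,230),(c,210,240))]))
for n in("catch_tab","grip"):
    a,b=tip_of(n,t),tip_of(n,c); print(n,[r["point"] for r in a],[r["point"] for r in b])
    if a and b: print(n,*tri([t,c],[a[0]["point"],b[0]["point"]]))
for p in(t,c): print(proj(p,[[.574,-.014,.217],[.574,-.014,.235],[.624,.150,.301],[.519,.066,.065],[.444,.066,.065],[.594,.066,.065]]).round(0).tolist())
go((.574,.009,.300),90.5)
```

```text
catch_tab [] [[282.8, 242.9]]
grip [] [[335.7, 249.7]]
[[352.0, 211.0], [353.0, 209.0], [276.0, 175.0], [315.0, 247.0], [314.0, 278.0], [316.0, 217.0]]
[[285.0, 239.0], [284.0, 232.0], [334.0, 248.0], [329.0, 295.0], [349.0, 278.0], [309.0, 314.0]]
slide [-106.2  -58.1  218.7] ang [ 0.  -0.1 -0. ]
```

View pics/b5.png

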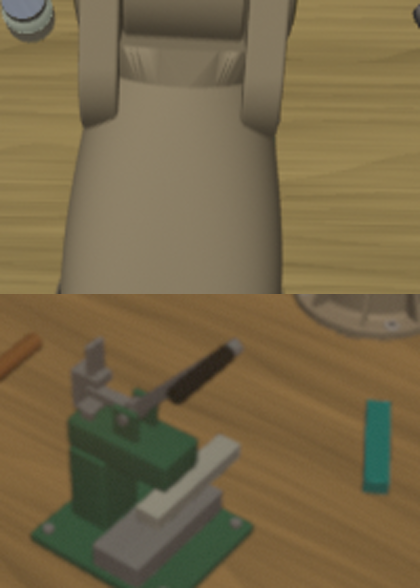

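The bar (composite 190,480) lies squarely on the anvil with its near end sticking out. The catch tab is upright at (95,355) and the lever is up. Moving above the gap in front of the tab.

Emit:
{"name": "jog_arm", "arguments": {"moves": [{"fingers": 1, "slide": [-107, -58, 60], "angular": [0, 0, 0]}, {"fingers": 1, "slide": [-107, -58, 60], "angular": [0, 0, 0]}, {"fingers": 1, "slide": [-107, -58, 100], "angular": [0, 0, 0]}, {"fingers": 1, "slide": [-107, -58, 219], "angular": [0, 0, 0]}, {"fingers": 1, "slide": [-107, -58, 219], "angular": [0, 0, 0]}, {"fingers": 1, "slide": [-107, -58, 219], "angular": [0, 0, 0]}, {"fingers": 1, "slide": [-107, -58, 219], "angular": [0, 0, 0]}, {"fingers": 1, "slide": [-107, -58, 219], "angular": [0, 0, 0]}, {"fingers": 1, "slide": [-107, -58, 219], "angular": [0, 0, 0]}, {"fingers": 1, "slide": [-107, -58, 219], "angular": [0, 0, 0]}]}}

```text
clock: 9.42
tcp_pos: [0.5749, 0.0093, 0.3023]
orientation: [0.0, -0.004, 1.0, 0.0]
wrist_force: [0.7, 0.5, 1.2]
finger_gap: -0.0004
grip_force: 0.0
```

```bash
python3 -c "
from h import *
s=get_state();print(s['tcp_pos'])
go((.575,.009,.222),90.5)
p=read_camera('scene');cv2.imwrite('pics/s6.png',cv2.resize(p['color'][160:320,220:380,::-1],None,fx=3,fy=3,interpolation=cv2.INTER_CUBIC))"
```

```text
[0.57493112 0.00926039 0.30229332]
slide [-0.  -0.3 80.3] ang [ 0.  0. -0.]
```

View pics/s6.png

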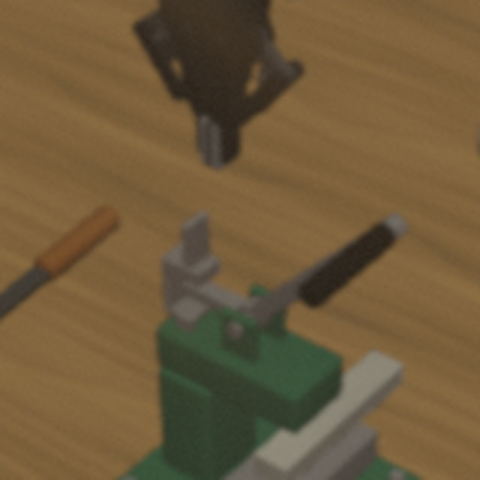

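The closed fingers (215,150) hang just on the lever side of the tab (195,238), and the way down is clear.

Emit:
{"name": "jog_arm", "arguments": {"moves": [{"fingers": 1, "slide": [0, 0, 30], "angular": [0, 0, 0]}, {"fingers": 1, "slide": [0, 0, 60], "angular": [0, 0, 0]}, {"fingers": 1, "slide": [0, 0, 76], "angular": [0, 0, 0]}, {"fingers": 1, "slide": [0, 0, 82], "angular": [0, 0, 0]}, {"fingers": 1, "slide": [0, 0, 82], "angular": [0, 0, 0]}, {"fingers": 1, "slide": [0, 0, 82], "angular": [0, 0, 0]}]}}

```text
clock: 9.97
tcp_pos: [0.5762, 0.0091, 0.2214]
orientation: [0.001, -0.004, 1.0, -0.0]
wrist_force: [-0.2, 0.8, 0.5]
finger_gap: -0.0001
grip_force: 0.0
```

Emit:
{"name": "jog_arm", "arguments": {"moves": [{"fingers": 1, "slide": [0, -10, 0], "angular": [0, 0, 0]}, {"fingers": 1, "slide": [0, -20, 0], "angular": [0, 0, 0]}, {"fingers": 1, "slide": [0, -30, 0], "angular": [0, 0, 0]}, {"fingers": 1, "slide": [0, -39, 3], "angular": [0, 0, 0]}, {"fingers": 1, "slide": [0, -48, 6], "angular": [0, 0, 0]}, {"fingers": 1, "slide": [0, -55, 12], "angular": [0, 0, 0]}, {"fingers": 1, "slide": [0, -62, 18], "angular": [0, 0, 0]}, {"fingers": 1, "slide": [0, -62, 18], "angular": [0, 0, 0]}]}}

```text
clock: 10.63
tcp_pos: [0.5751, -0.0545, 0.1995]
orientation: [-0.001, -0.003, 1.0, -0.0]
wrist_force: [-0.3, -0.7, 0.2]
finger_gap: 0.0002
grip_force: 0.0
```

Emit:
{"name": "jog_arm", "arguments": {"moves": [{"fingers": 1, "slide": [0, -4, 4], "angular": [0, 0, 0]}, {"fingers": 1, "slide": [0, -7, 8], "angular": [0, 0, 0]}, {"fingers": 1, "slide": [0, -10, 12], "angular": [0, 0, 0]}, {"fingers": 1, "slide": [0, -12, 14], "angular": [0, 0, 0]}, {"fingers": 1, "slide": [0, -12, 14], "angular": [0, 0, 0]}]}}

```text
clock: 11.05
tcp_pos: [0.5756, -0.0651, 0.1866]
orientation: [-0.0, -0.004, 1.0, 0.0]
wrist_force: [0.0, 0.6, -0.0]
finger_gap: -0.0002
grip_force: 0.0
```

```bash
python3 -c "
from h import *
p=read_camera('scene');cv2.imwrite('pics/s7.png',cv2.resize(p['color'][160:320,220:380,::-1],None,fx=3,fy=3,interpolation=cv2.INTER_CUBIC))"
```

```text
(no output)
```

View pics/s7.png

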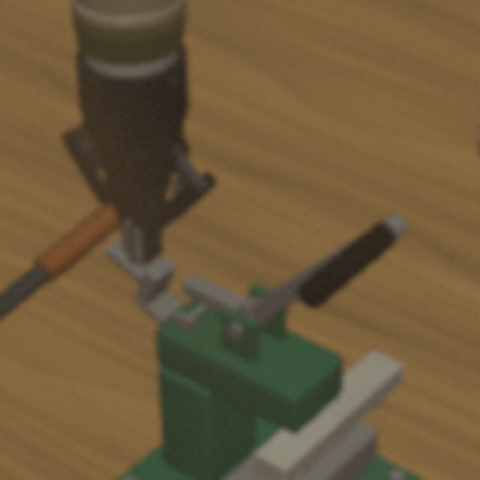

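The catch is flipped well back, with its tab at (125,255) and nose at (155,275). The lever's tail is free at (210,290). Going up and over to the grip.

Emit:
{"name": "jog_arm", "arguments": {"moves": [{"fingers": 1, "slide": [0, 0, -40], "angular": [0, 0, 0]}, {"fingers": 1, "slide": [0, 0, -80], "angular": [0, 0, 0]}, {"fingers": 0.4, "slide": [0, 0, -120], "angular": [0, 0, 0]}, {"fingers": 0.4, "slide": [0, 0, -160], "angular": [0, 0, 0]}, {"fingers": 0.4, "slide": [-10, 30, -190], "angular": [0, 0, 0]}, {"fingers": 0.4, "slide": [-20, 65, -205], "angular": [0, 0, 0]}, {"fingers": 0.4, "slide": [-30, 105, -205], "angular": [0, 0, 0]}, {"fingers": 0.4, "slide": [-40, 145, -205], "angular": [0, 0, 0]}, {"fingers": 0.4, "slide": [-48, 185, -205], "angular": [0, 0, 0]}, {"fingers": 0.4, "slide": [-48, 215, -205], "angular": [0, 0, 0]}]}}

```text
clock: 11.93
tcp_pos: [0.6229, 0.1536, 0.3918]
orientation: [0.0, -0.005, 1.0, 0.0]
wrist_force: [-0.6, -0.1, -0.7]
finger_gap: 0.0514
grip_force: 0.0
```

```bash
python3 -c "
from h import *
s=get_state();print(s['tcp_pos'],s['finger_gap'])
go((.623,.150,.293),90.5)
p=read_camera('scene');t=read_camera('top')
a=tip_of('grip',p);b=tip_of('grip',t);print(a,b,proj(p,[.623,.15,.301]))
if a and b: print(tri([p,t],[a[0]['point'],b[0]['point']]))
cv2.imwrite('pics/s8.png',cv2.resize(p['color'][140:300,240:400,::-1],None,fx=3,fy=3,interpolation=cv2.INTER_CUBIC))"
```

```text
[0.6229014  0.15362915 0.39178498] 0.05139263289036191
slide [-0.  -3.7 98.8] ang [0. 0. 0.]
[{'point': [338.3, 248.8], 'p': 0.9}] [] [[334.65263227 247.51110039]]
```

Emit:
{"name": "jog_arm", "arguments": {"moves": [{"fingers": 0.4, "slide": [0, -2.5, 35], "angular": [0, 0, 0]}, {"fingers": 0.4, "slide": [0, -2.5, 70], "angular": [0, 0, 0]}, {"fingers": 0.4, "slide": [0, -2.5, 90], "angular": [0, 0, 0]}, {"fingers": 0.4, "slide": [0, -2.5, 99], "angular": [0, 0, 0]}, {"fingers": 0.4, "slide": [0, -2.5, 99], "angular": [0, 0, 0]}, {"fingers": 0.4, "slide": [0, -2.5, 99], "angular": [0, 0, 0]}]}}

```text
clock: 12.63
tcp_pos: [0.6223, 0.147, 0.2944]
orientation: [0.0, -0.003, 1.0, -0.0]
wrist_force: [0.3, -0.6, 0.1]
finger_gap: 0.0511
grip_force: 0.0
```

```bash
python3 -c "
from h import *
p=read_camera('scene')
cv2.imwrite('pics/s9.png',cv2.resize(p['color'][140:300,240:400,::-1],None,fx=3,fy=3,interpolation=cv2.INTER_CUBIC))"
```

```text
(no output)
```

View pics/s9.png

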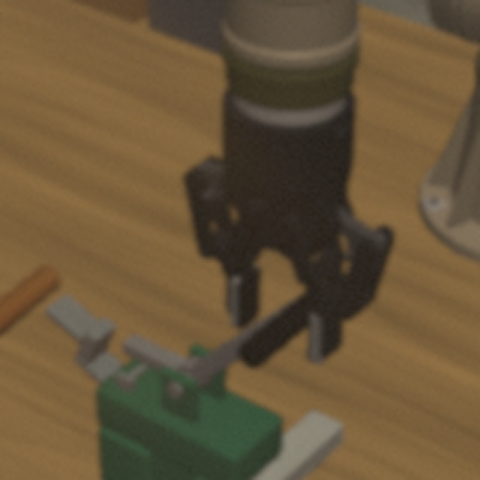

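The fingers at (240,300) and (322,335) straddle the black grip (285,325). The catch stays back at (75,330). Closing.

Emit:
{"name": "jog_arm", "arguments": {"moves": [{"fingers": 1, "slide": [0, 2, 0], "angular": [0, 0, 0]}, {"fingers": 1, "slide": [0, 2, 0], "angular": [0, 0, 0]}, {"fingers": 1, "slide": [0, 2, 0], "angular": [0, 0, 0]}, {"fingers": 1, "slide": [0, 2, 0], "angular": [0, 0, 0]}, {"fingers": 1, "slide": [0, 2, 0], "angular": [0, 0, 0]}, {"fingers": 1, "slide": [0, 2, 0], "angular": [0, 0, 0]}, {"fingers": 1, "slide": [0, 2, 0], "angular": [0, 0, 0]}, {"fingers": 1, "slide": [0, 2, 0], "angular": [0, 0, 0]}], "squeeze": 60}}

```text
clock: 13.35
tcp_pos: [0.6228, 0.1517, 0.2947]
orientation: [0.002, -0.005, 1.0, 0.002]
wrist_force: [0.7, 5.8, 1.5]
finger_gap: 0.0162
grip_force: 58.4
```

Emit:
{"name": "jog_arm", "arguments": {"moves": [{"fingers": 1, "slide": [0, 5, 5], "angular": [0, 0, 0]}, {"fingers": 1, "slide": [0, 11, 12], "angular": [0, 0, 0]}, {"fingers": 1, "slide": [0, 17, 18.5], "angular": [0, 0, 0]}, {"fingers": 1, "slide": [0, 22, 25], "angular": [0, 0, 0]}, {"fingers": 1, "slide": [0, 27, 32], "angular": [0, 0, 0]}, {"fingers": 1, "slide": [0, 31, 39], "angular": [0, 0, 0]}, {"fingers": 1, "slide": [0, 35, 46.5], "angular": [0, 0, 0]}, {"fingers": 1, "slide": [0, 39, 54], "angular": [0, 0, 0]}, {"fingers": 1, "slide": [0, 39, 54], "angular": [0, 0, 0]}, {"fingers": 1, "slide": [0, 39, 54], "angular": [0, 0, 0]}]}}

```text
clock: 14.18
tcp_pos: [0.6227, 0.1916, 0.2412]
orientation: [0.002, -0.005, 1.0, 0.002]
wrist_force: [-0.7, 6.2, 7.7]
finger_gap: 0.016
grip_force: 58.9
```

Emit:
{"name": "jog_arm", "arguments": {"moves": [{"fingers": 1, "slide": [0, 4, 7], "angular": [0, 0, 0]}, {"fingers": 1, "slide": [0, 7, 15], "angular": [0, 0, 0]}, {"fingers": 1, "slide": [0, 10, 22], "angular": [0, 0, 0]}, {"fingers": 1, "slide": [0, 12, 27], "angular": [0, 0, 0]}, {"fingers": 1, "slide": [0, 12, 27], "angular": [0, 0, 0]}, {"fingers": 1, "slide": [0, 12, 27], "angular": [0, 0, 0]}]}}

```text
clock: 14.68
tcp_pos: [0.6225, 0.202, 0.2134]
orientation: [0.001, -0.004, 1.0, 0.001]
wrist_force: [0.3, 5.7, 4.8]
finger_gap: 0.0162
grip_force: 58.9
```

Emit:
{"name": "jog_arm", "arguments": {"moves": [{"fingers": 1, "slide": [0, 1, 1], "angular": [0, 0, 0]}, {"fingers": 1, "slide": [0, 1.5, 2], "angular": [0, 0, 0]}, {"fingers": 1, "slide": [0, 1.5, 3], "angular": [0, 0, 0]}, {"fingers": 1, "slide": [0, 1.5, 3], "angular": [0, 0, 0]}, {"fingers": 1, "slide": [0, 1.5, 3], "angular": [0, 0, 0]}]}}

```text
clock: 15.1
tcp_pos: [0.6225, 0.2027, 0.2109]
orientation: [0.001, -0.004, 1.0, 0.001]
wrist_force: [0.6, 2.1, 8.1]
finger_gap: 0.0162
grip_force: 59.2
```

Emit:
{"name": "jog_arm", "arguments": {"moves": [{"fingers": 1, "slide": [0, 0.5, 1], "angular": [0, 0, 0]}, {"fingers": 1, "slide": [0, 0.5, 1.5], "angular": [0, 0, 0]}, {"fingers": 1, "slide": [0, 0.5, 1.5], "angular": [0, 0, 0]}, {"fingers": 1, "slide": [0, 0.5, 1.5], "angular": [0, 0, 0]}]}}

```text
clock: 15.43
tcp_pos: [0.6226, 0.2028, 0.2106]
orientation: [0.002, -0.004, 1.0, 0.0]
wrist_force: [-1.6, 1.3, 14.0]
finger_gap: 0.016
grip_force: 59.7
```

Emit:
{"name": "jog_arm", "arguments": {"moves": [{"fingers": 1, "slide": [0, 0, 0], "angular": [0, 0, 0]}, {"fingers": 1, "slide": [0, 0, 0], "angular": [0, 0, 0]}, {"fingers": 1, "slide": [0, 0, 0], "angular": [0, 0, 0]}, {"fingers": 1, "slide": [0, 0, 0], "angular": [0, 0, 0]}, {"fingers": 1, "slide": [0, 0, 0], "angular": [0, 0, 0]}, {"fingers": 1, "slide": [0, 0, 0], "angular": [0, 0, 0]}]}}

```text
clock: 15.93
tcp_pos: [0.6226, 0.2028, 0.2106]
orientation: [0.002, -0.004, 1.0, 0.0]
wrist_force: [-1.0, 2.0, 13.0]
finger_gap: 0.0162
grip_force: 59.7
```

```bash
python3 -c "
from h import *
p=read_camera('scene');print(get_state()['wrist_force'])
cv2.imwrite('pics/s10.png',cv2.resize(p['color'][180:380,220:420,::-1],None,fx=2.9,fy=2.9,interpolation=cv2.INTER_CUBIC))"
```

```text
[-1.238496    1.48548816 12.69371713]
```

View pics/s10.png

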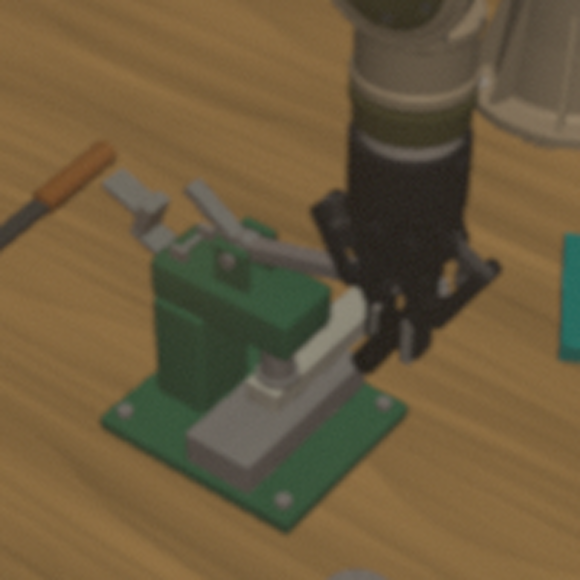

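The ram (278,370) bears on the bar (310,345) on the anvil. The catch is back at (135,195) and the lever is held down by its grip (385,345). The wrist force reads a steady 13 N, so I'm handing in.

```bash
python3 -c "
from workcell import *
print(hand_in())"
```

```text
the job is handed in; nothing more can be done
None
```

The job is handed in: the bar lies flat on the anvil under the ram, the safety catch is flipped right back, and the arm is holding the lever down with about 13 N at the grip, roughly 25 N by the lever ratio on the bar; I didn't move the file, jar or tape measure.

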